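# Tap out the loose anchor bolt and hold its cap open

## Robot

A 6-joint arm with a two-finger parallel gripper is mounted at the origin on the work surface; the furniture and walls round the work are solid. World frame = base frame: x ahead of the robot, y to its left, z up, the work surface at z = 0. Lengths are in mm, angles in degrees, forces in N, time in s.
With the tool pointing down it reaches from about 300 to 850 mm from the base axis. Payload 4.2 kg.
Tool frame: the origin (TCP) lies at the very end of the fingers, on their centre line; the grasp point (between the pads) lies 19 mm behind it (env.grasp_offset is the distance from the TCP to the grasp point, in mm); z points along the fingers, y is the line along which they close (so a half turn about z gives the same grasp; the last joint's range is limited). The gripper opens to 91 mm and grips with 3 to 60 N. Pads are 32 mm wide; open, the fingers measure 118 mm over their backs; the gripper's body (76 mm by 178 mm) begins 60 mm behind the grasp point.
Start: joints at [-67.151, 18.312, 89.639, -0, 72.044, -1.146], TCP at [233.837, -525.322, 213.976] pointing down, gripper open.
Joint ranges: [-177.97, 177.97], [-48.28, 115.42], [12.27, 149.76], [-77.06, 257.06], [2.81, 150.46], [-146.56, 146.56]. Speed limits (degrees/s): [147.25, 147.25, 180, 180, 180, 180].

## Interface

Orientations are given as [roll, pitch, yaw] about the fixed x, y, z axes, in that order (R = Rz(yaw) Ry(pitch) Rx(roll)).
In Python, from workcell import env, eyes gives the robot as it stands.
- The arm moves only by the tool send_rows, never from a script. Its arguments are lists of equal length, an entry for each row: "grip": the opening, from -1 (shut) to 1 (fully open), so that 0 is half open; "xyz": the shift along the world's x, y, z in m, a list of three; "yaw": the turn about the world's z in degrees. A call has 1 to 8 rows; each row is the pose to reach, as a shift and turn from the pose commanded when the call began; what a row does not reach only later rows make up. A row lasts 1/12 s, in which the tool goes at most 41.7 mm and 7.16 degrees, less where a joint would pass 70% of its speed; a pose out of reach is approached as far as the arm can. A call with a gripper value outside its range is refused whole. The fingers move at their own pace and stop on an object; "grip_force" is the grip in N (left out, the last holds). Time passes only in rows, so rows that repeat a pose let the fingers close. It gives the time, the measured TCP pose, the force, the opening and the grip force at its end, in the units of the state.
- env.state(): the state, without advancing time (a new reading comes with each control period).
- eyes.grab_frame(name): name is "scene" or "top"; returns a dict with "frame" (480x640x3 uint8, red, green, blue), "fx", "fy", "cx", "cy" (pixels), "pose" (4x4, takes a point from camera to world coordinates). Camera axes: x right, y down, z forward; pixel columns grow to the right and rows downward; lengths in mm; the calibration is good to about 2 mm. A picture is of the moment at which its call begins. There is no depth.
- env.job_done(): hands the job in; it is judged then, once.
The state is a dict: "time_s": time; "qpos": joint angles; "qvel": joint speeds; "effort": joint torques, N m; "ee_pos": TCP position; "ee_rot": TCP orientation; "force": force on the tool from outside, world axes, zero at the start; "torque": the same for the moment, N m; "gripper_width": finger opening in mm; "gripper_force": force on a finger pad.
Only numpy, scipy, OpenCV 4.12 (cv2) and the standard library are available. Lean on these libraries where they do the work, as an engineer would, in place of code of your own. Each camera call takes 0.05 s, during which the arm holds its last target. There are 200 camera calls.

## Task

One of the three bolts on the blue anchor plate has come loose: tap the bolt heads from above with the fingertips, without hammering, until you find the one that sinks, and push it down to its stop. Then lift that bolt's yellow cap by its black knob to at least 45 degrees and finish while still holding it open, so that the bolt can be got at; the cap falls shut if let go. Leave the caps of the tight bolts shut, and do not disturb the things lying round the plate.

Things in the scene. Friction and masses are not known exactly. Their poses are not given: they have to be found in the camera images.
- bolt_plate: blue machine anchor plate fixed to the worktop, 110 x 240 x 30 mm (x, y, z); origin at the centre of its underside. Its long side carries three bolts in a row along its y axis, bolt_1 at +y, bolt_2 in the middle, bolt_3 at -y, 90 mm apart; each bolt has its own hinged yellow cap. Its x axis points away from the knobs, to the cap hinges. It may stand turned about z.
- bolt_1 (a joint): how far bolt 1 has sunk, m: 0 as found, 0.008 at its stop. All three look alike and all are at 0 at first. One of the three (not always the same) is loose: pushed down with a little over 4 N it sinks the full 8 mm and then stays down by friction. The other two are tight and give less than 2 mm under 25 N.
- bolt_1_head (a point): centre of the top face of bolt 1's steel hexagon head (19 mm over the corners, upright axis). It starts 52 mm above the worktop and stands 13.5 mm proud of the cap, through the cap's 30 x 30 mm window; sunk, still 5 mm proud.
- cap_1 (a joint): angle of bolt 1's hinged yellow cap, rad: 0 shut (flat), 1.5 nearly upright. It turns about the plate's y axis, the knob side rising; a weak spring and its weight (together 0.5 to 1.2 N at the knob) pull it shut whenever it is let go.
- cap_1_knob (a point): centre of the black ball knob, 22 mm diameter, on cap 1: 30 mm above the cap's mid-plane on an 8 mm stem, 66 mm above the worktop when shut. The knob is 42 mm from the bolt and 70 mm from the hinge line, toward the plate's -x. The cap is 46 mm wide, 88 mm from hinge to front edge, 5 mm thick, its top 38.5 mm above the worktop when shut.
- cap_1_hinge (a point): middle of cap 1's hinge line, which runs along the plate's y axis 36 mm above the worktop; it is fixed to the plate.
- bolt_2 (a joint): how far bolt 2 has sunk, m: 0 as found, 0.008 at its stop. All three look alike and all are at 0 at first. One of the three (not always the same) is loose: pushed down with a little over 4 N it sinks the full 8 mm and then stays down by friction. The other two are tight and give less than 2 mm under 25 N.
- bolt_2_head (a point): centre of the top face of bolt 2's steel hexagon head (19 mm over the corners, upright axis). It starts 52 mm above the worktop and stands 13.5 mm proud of the cap, through the cap's 30 x 30 mm window; sunk, still 5 mm proud.
- cap_2 (a joint): angle of bolt 2's hinged yellow cap, rad: 0 shut (flat), 1.5 nearly upright. It turns about the plate's y axis, the knob side rising; a weak spring and its weight (together 0.5 to 1.2 N at the knob) pull it shut whenever it is let go.
- cap_2_knob (a point): centre of the black ball knob, 22 mm diameter, on cap 2: 30 mm above the cap's mid-plane on an 8 mm stem, 66 mm above the worktop when shut. The knob is 42 mm from the bolt and 70 mm from the hinge line, toward the plate's -x. The cap is 46 mm wide, 88 mm from hinge to front edge, 5 mm thick, its top 38.5 mm above the worktop when shut.
- cap_2_hinge (a point): middle of cap 2's hinge line, which runs along the plate's y axis 36 mm above the worktop; it is fixed to the plate.
- bolt_3 (a joint): how far bolt 3 has sunk, m: 0 as found, 0.008 at its stop. All three look alike and all are at 0 at first. One of the three (not always the same) is loose: pushed down with a little over 4 N it sinks the full 8 mm and then stays down by friction. The other two are tight and give less than 2 mm under 25 N.
- bolt_3_head (a point): centre of the top face of bolt 3's steel hexagon head (19 mm over the corners, upright axis). It starts 52 mm above the worktop and stands 13.5 mm proud of the cap, through the cap's 30 x 30 mm window; sunk, still 5 mm proud.
- cap_3 (a joint): angle of bolt 3's hinged yellow cap, rad: 0 shut (flat), 1.5 nearly upright. It turns about the plate's y axis, the knob side rising; a weak spring and its weight (together 0.5 to 1.2 N at the knob) pull it shut whenever it is let go.
- cap_3_knob (a point): centre of the black ball knob, 22 mm diameter, on cap 3: 30 mm above the cap's mid-plane on an 8 mm stem, 66 mm above the worktop when shut. The knob is 42 mm from the bolt and 70 mm from the hinge line, toward the plate's -x. The cap is 46 mm wide, 88 mm from hinge to front edge, 5 mm thick, its top 38.5 mm above the worktop when shut.
- cap_3_hinge (a point): middle of cap 3's hinge line, which runs along the plate's y axis 36 mm above the worktop; it is fixed to the plate.
- wrench: loose steel spanner, 31 x 218 x 9 mm, lying on the worktop; a bystander. Origin at the centre of its underside.
- tape: loose yellow and black tape measure, 29 x 73 x 63 mm; a bystander. Origin at the centre of its underside.
- marker: loose white paint marker with a black end, 13 x 138 x 13 mm; a bystander. Origin at the centre of its underside.
- nut: loose steel hexagon nut, 21 x 18 x 10 mm; a bystander. Origin at the centre of its underside.

How it is judged:
By the outcome, as a careful person would: the job done as asked, in the order asked, and still so for the second after the job is handed in, while the arm keeps its last pose, push and grip.
It also fails if it takes over 45 s, if anything falls off the work surface, if the arm or the gripper's body presses on something with over 40 N, if the wrist force passes 120 N, or if a joint passes its speed limit or range.

## Working session

There is one attempt and no reset: what is moved stays moved. The work goes in short steps, Python scripts to look and compute and a tool call to move; the robot and the scene stay as the last step left them, time stands still between calls to the robot, and variables do not carry over. Pictures are saved under pics/ and viewed, at most 10 in all, crops included, and the job is handed in when it is done.

Besides the shell and the picture viewer there is one more tool, called after ">>>" as name([rows], argument=value, ...), one row to a line, values as JSON. send_rows: Moves the arm, as the interface text tells. Its arguments: {"type":"object","properties":{"grip":{"type":"array"},"xyz":{"type":"array"},"yaw":{"type":"array"},"grip_force":{"type":"number"}},"required":["grip","xyz","yaw"]}

```bash
ls; mkdir -p pics; python3 - <<'E'
from workcell import env, eyes
import cv2,numpy as np
for n in("top","scene"):
    f=eyes.grab_frame(n); cv2.imwrite(f"pics/{n}0.png",f["frame"][:,:,::-1]); np.savez(f"{n}0.npz",**f)
    print(n,f["fx"],f["cx"],f["cy"],np.round(f["pose"],3).tolist())
s=env.state();print(s["ee_pos"],s["ee_rot"],s["gripper_width"],s["force"])
E
```

```text
pics
top 593.6643429884987 318.4451858423244 242.48986918234135 [[0.005, -0.983, 0.183, 125.941], [-1.0, -0.006, -0.004, 69.237], [0.005, -0.183, -0.983, 1552.832], [0.0, 0.0, 0.0, 1.0]]
scene 497.71910988974133 321.61708152832 230.5715005929247 [[-0.494, -0.439, 0.75, -463.38], [-0.869, 0.256, -0.423, 548.859], [-0.007, -0.861, -0.508, 653.491], [0.0, 0.0, 0.0, 1.0]]
[ 233.66082885 -524.90315792  213.2134898 ] [-1.79910650e+02 -1.56423789e-03  2.39948296e+01] 91.28772632311302 [ 0.41361901 -0.32351024  0.27336733]
```

View pics/top0.png

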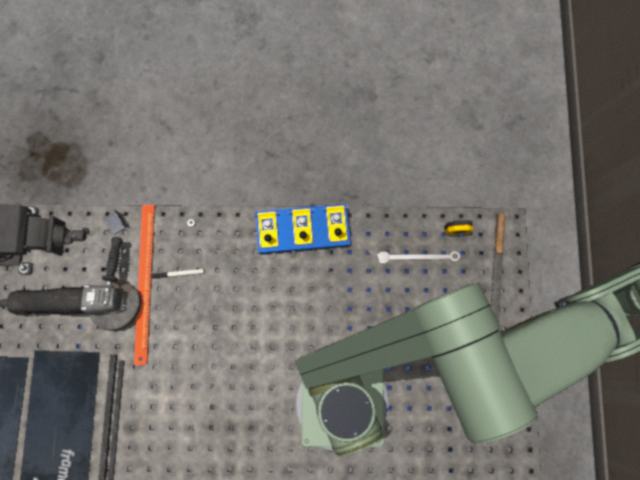

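View pics/scene0.png

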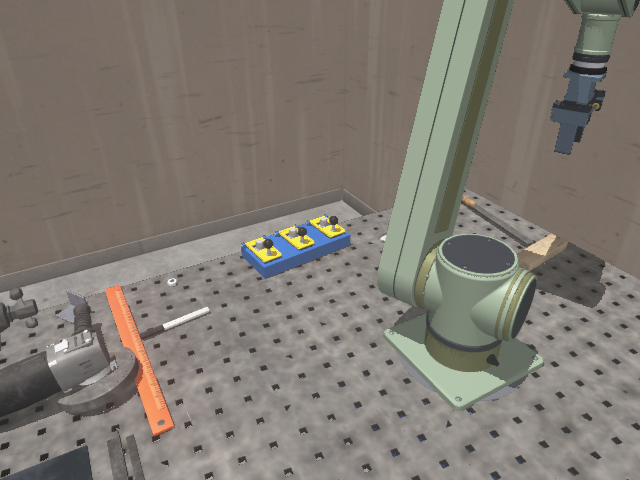

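The top view shows the plate at about (303,229). Its knobs, at (268,238), (303,236) and (338,232), face the robot, and the bolts are just above them. The scene view shows the same row, left to right bolt_1 (+y) to bolt_3.

```bash
cat > h.py <<'E'
import numpy as np,cv2
def ray(f,u,v,z):
    P=np.array(f["pose"]);d=P[:3,:3]@[(u-f["cx"])/f["fx"],(v-f["cy"])/f["fy"],1];o=P[:3,3]
    return o+d*(z-o[2])/d[2]
def blobs(m,amin):
    n,_,st,c=cv2.connectedComponentsWithStats(m.astype(np.uint8))
    return [(c[i],st[i]) for i in range(1,n) if st[i][4]>=amin]
E
python3 - <<'E'
from h import *
f=dict(np.load("top0.npz"));im=f["frame"];sub=im[195:265,245:365]
hsv=cv2.cvtColor(sub,cv2.COLOR_RGB2HSV);H,S,V=[hsv[...,i].astype(int) for i in range(3)]
def show(n,m,z,a):
    for c,s in blobs(m,a): print(n,np.round(c+[245,195],1),s[2:],np.round(ray(f,c[0]+245,c[1]+195,z),1))
show("knob",V<60,66,15)
show("head",(S<110)&(V>120)&(cv2.dilate(((H>20)&(H<35)&(S>150)).astype(np.uint8),np.ones((9,9)))>0),52,8)
blue=((H>100)&(H<125)&(S>120)&(V>80)).astype(np.uint8)
ye=((H>20)&(H<35)&(S>150)).astype(np.uint8)
pts=cv2.findNonZero(cv2.morphologyEx(blue|ye,cv2.MORPH_OPEN,np.ones((3,3))))
r=cv2.minAreaRect(pts);print(r)
print([np.round(ray(f,p[0]+245,p[1]+195,30),0) for p in cv2.boxPoints(r)])
for c,s in blobs(ye,60):print("cap",c+[245,195],s)
cv2.imwrite("pics/crop.png",cv2.resize(sub[:,:,::-1],None,fx=6.5,fy=6.5,interpolation=cv2.INTER_CUBIC))
E
```

```text
knob [337.9 231.8] [ 5  6 23] [430.6  13.   66. ]
knob [302.9 234.9] [ 5  5 22] [421.8 102.4  66. ]
knob [267.9 237.9] [ 5  5 22] [413.4 191.5  66. ]
head [335.8 218.1] [ 25  39 162] [469.6  17.8  52. ]
head [300.7 222.1] [ 25  39 153] [458.4 108.8  52. ]
head [264.9 223.4] [ 25  39 196] [454.2 201.2  52. ]
head [335.6 217.7] [ 12  12 113] [470.5  18.4  52. ]
head [301.4 220.7] [ 12  13 115] [462.  107.1  52. ]
head [267.2 223.9] [ 12  13 116] [453.  195.2  52. ]
head [256.5 240. ] [ 2 19 21] [410.6 221.8  52. ]
((57.82552719116211, 32.993431091308594), (42.578453063964844, 93.1268310546875), 85.03025817871094)
[array([493., 231.,  30.]), array([516., -13.,  30.]), array([403., -23.,  30.]), array([380., 219.,  30.])]
cap [336.45691906 224.80678851] [ 82  12  20  34 383]
cap [302.3643617  227.80851064] [ 48  15  19  34 376]
cap [267.85900783 230.75195822] [ 13  18  20  34 383]
```

View pics/crop.png

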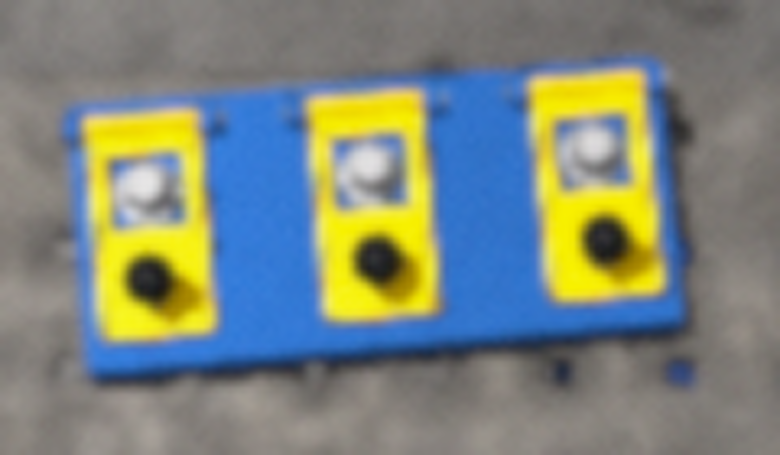

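The knob spacing is 89.7 mm, which matches the given 90 mm, and the plate is turned about 5.5°. The predicted heads are near (471,17.5), (463,106.7) and (454,195.4), matching the measured ones to 2 mm. Next I'll go above bolt_3 with the fingers shut and the yaw aligned to the plate.

>>> send_rows([
  [0.015, 0.034, 0],
  [0.03, 0.068, 0],
  [0.045, 0.102, 0],
  [0.06, 0.136, 0],
  [0.075, 0.17, 0],
  [0.09, 0.204, 0],
  [0.105, 0.238, 0],
  [0.12, 0.272, 0],
], grip=[-1, -1, -1, -1, -1, -1, -1, -1], yaw=[-3, -6, -9, -12, -15, -18.5, -18.5, -18.5], grip_force=20)

```text
time_s: 0.77
ee_pos: [353.9, -251.5, 213.8]
ee_rot: [-180.0, 0.0, 5.5]
force: [0.5, 0.2, 1.1]
gripper_width: 40.8
gripper_force: 0.0
```

>>> send_rows([
  [0.015, 0.034, -0.01],
  [0.03, 0.068, -0.02],
  [0.045, 0.102, -0.04],
  [0.06, 0.136, -0.06],
  [0.075, 0.17, -0.08],
  [0.09, 0.204, -0.1],
  [0.105, 0.238, -0.115],
  [0.117, 0.27, -0.115],
], grip=[-1, -1, -1, -1, -1, -1, -1, -1], yaw=[0, 0, 0, 0, 0, 0, 0, 0])

```text
time_s: 1.43
ee_pos: [469.1, 18.7, 95.9]
ee_rot: [-180.0, 0.4, 5.5]
force: [0.7, -0.3, 0.3]
gripper_width: 0.8
gripper_force: 0.0
```

>>> send_rows([
  [0, -0.001, -0.01],
  [0, -0.001, -0.02],
  [0, -0.001, -0.03],
  [0, -0.001, -0.036],
  [0, -0.001, -0.038],
  [0, -0.001, -0.038],
  [0, -0.001, -0.038],
], grip=[-1, -1, -1, -1, -1, -1, -1], yaw=[0, 0, 0, 0, 0, 0, 0])

```text
time_s: 2.02
ee_pos: [471.0, 15.5, 61.2]
ee_rot: [180.0, -0.0, 5.5]
force: [0.1, -0.1, 0.1]
gripper_width: 0.3
gripper_force: 0.0
```

```bash
python3 - <<'E'
from workcell import env, eyes
import cv2
a=eyes.grab_frame("scene")["frame"][190:290,220:370];b=eyes.grab_frame("top")["frame"][190:270,240:365]
cv2.imwrite("pics/c1.png",cv2.vconcat([cv2.resize(a,(780,300*780//780*1)),cv2.resize(b,(780,300))])[:,:,::-1])
s=env.state();print(s["ee_pos"],s["force"])
E
```

```text
[471.26220187  15.4920564   61.52954295] [-0.22480383  0.852044   -0.28959854]
```

View pics/c1.png

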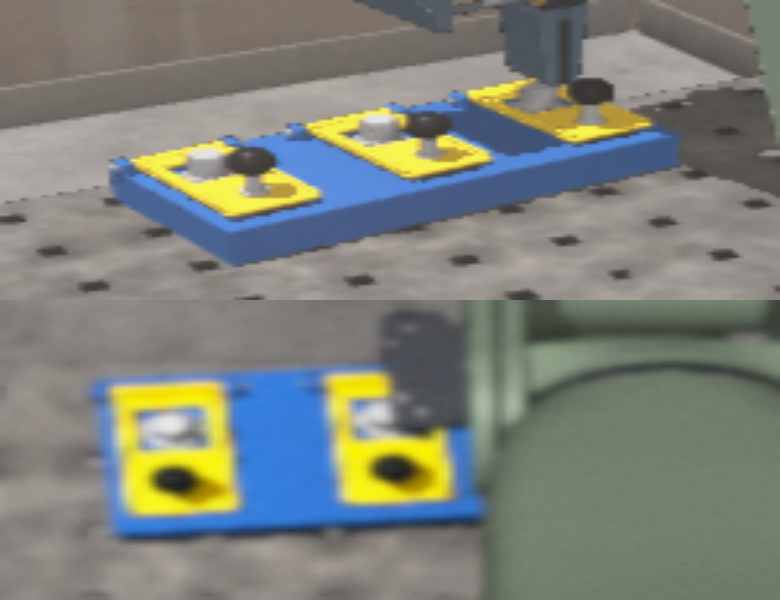

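The closed fingertips stand directly over bolt_3's head and clear of the knob. Next I'll press gently.

>>> send_rows([
  [0, 0.002, -0.003],
  [0, 0.002, -0.006],
  [0, 0.002, -0.008],
  [0, 0.002, -0.009],
  [0, 0.002, -0.01],
  [0, 0.002, -0.011],
  [0, 0.002, -0.012],
  [0, 0.002, -0.012],
], grip=[-1, -1, -1, -1, -1, -1, -1, -1], yaw=[0, 0, 0, 0, 0, 0, 0, 0])

```text
time_s: 2.78
ee_pos: [470.8, 17.7, 51.6]
ee_rot: [180.0, -0.0, 5.5]
force: [-7.9, -0.4, 23.5]
gripper_width: 0.1
gripper_force: 12.4
```

Bolt_3 is tight: it gave 0.4 mm under 23 N. I'll back off and move to bolt_2.

>>> send_rows([
  [0, 0, 0.008],
  [0, 0, 0.02],
  [-0.002, 0.022, 0.022],
  [-0.004, 0.05, 0.022],
  [-0.006, 0.075, 0.022],
  [-0.008, 0.089, 0.02],
  [-0.008, 0.089, 0.012],
  [-0.008, 0.089, 0.012],
], grip=[-1, -1, -1, -1, -1, -1, -1, -1], yaw=[0, 0, 0, 0, 0, 0, 0, 0])

```text
time_s: 3.45
ee_pos: [461.8, 106.8, 59.7]
ee_rot: [180.0, 0.1, 5.6]
force: [-1.1, -0.5, -0.0]
gripper_width: 0.3
gripper_force: 0.0
```

>>> send_rows([
  [0, 0, -0.003],
  [0, 0, -0.006],
  [0, 0, -0.008],
  [0, 0, -0.009],
  [0, 0, -0.01],
  [0, 0, -0.011],
  [0, 0, -0.0115],
  [0, 0, -0.0115],
], grip=[-1, -1, -1, -1, -1, -1, -1, -1], yaw=[0, 0, 0, 0, 0, 0, 0, 0])

```text
time_s: 4.12
ee_pos: [462.8, 105.9, 51.7]
ee_rot: [180.0, -0.0, 5.5]
force: [-6.0, -2.6, 20.0]
gripper_width: 0.6
gripper_force: 10.0
```

Bolt_2 is tight too: 20 N with no sinking. On to bolt_1.

>>> send_rows([
  [0, 0, 0.008],
  [0, 0, 0.02],
  [-0.002, 0.022, 0.022],
  [-0.004, 0.05, 0.022],
  [-0.006, 0.075, 0.022],
  [-0.0085, 0.089, 0.02],
  [-0.0085, 0.089, 0.012],
  [-0.0085, 0.089, 0.0115],
], grip=[-1, -1, -1, -1, -1, -1, -1, -1], yaw=[0, 0, 0, 0, 0, 0, 0, 0])

```text
time_s: 4.78
ee_pos: [453.5, 195.4, 59.8]
ee_rot: [179.9, 0.1, 5.6]
force: [0.4, -0.3, -0.1]
gripper_width: 0.8
gripper_force: 0.0
```

>>> send_rows([
  [0, 0, -0.003],
  [0, 0, -0.006],
  [0, 0, -0.008],
  [0, 0, -0.009],
  [0, 0, -0.01],
  [0, 0, -0.011],
  [0, 0, -0.0115],
  [0, 0, -0.0115],
], grip=[-1, -1, -1, -1, -1, -1, -1, -1], yaw=[0, 0, 0, 0, 0, 0, 0, 0])

```text
time_s: 5.45
ee_pos: [454.5, 195.5, 49.6]
ee_rot: [180.0, -0.0, 5.5]
force: [0.2, -1.5, 2.4]
gripper_width: 0.4
gripper_force: 1.1
```

Bolt_1 is sinking, so I'll push it to its stop at about z = 44.

>>> send_rows([
  [0, 0, -0.001],
  [0, 0, -0.002],
  [0, 0, -0.003],
  [0, 0, -0.004],
  [0, 0, -0.005],
  [0, 0, -0.006],
  [0, 0, -0.0065],
  [0, 0, -0.007],
], grip=[-1, -1, -1, -1, -1, -1, -1, -1], yaw=[0, 0, 0, 0, 0, 0, 0, 0])

```text
time_s: 6.12
ee_pos: [454.5, 195.7, 44.1]
ee_rot: [180.0, -0.0, 5.5]
force: [-5.4, -4.2, 21.1]
gripper_width: 0.7
gripper_force: 10.9
```

The bolt is at its stop (44.1 mm, 21 N). Next I'll rise, open the fingers and straddle knob 1.

>>> send_rows([
  [0, 0, 0.006],
  [0, 0, 0.03],
  [0, 0, 0.06],
  [-0.015, -0.001, 0.075],
  [-0.03, -0.003, 0.075],
  [-0.041, -0.004, 0.075],
  [-0.041, -0.004, 0.06],
  [-0.041, -0.004, 0.06],
], grip=[-1, -1, 0.1, 0.1, 0.1, 0.1, 0.1, 0.1], yaw=[0, 0, 0, 0, 0, 0, 0, 0])

```text
time_s: 6.78
ee_pos: [410.9, 191.3, 100.4]
ee_rot: [179.9, 0.3, 5.5]
force: [-0.3, 0.6, -1.2]
gripper_width: 37.7
gripper_force: 0.0
```

```bash
python3 - <<'E'
from workcell import env, eyes
import cv2
a=eyes.grab_frame("scene")["frame"][170:290,220:370];b=eyes.grab_frame("top")["frame"][190:270,240:365]
cv2.imwrite("pics/c2.png",cv2.vconcat([cv2.resize(a,(780,350)),cv2.resize(b,(780,240))])[:,:,::-1])
s=env.state();print(s["ee_pos"],s["force"],s["gripper_width"])
E
```

```text
[412.73312887 191.7102986  101.75128014] [ 0.605235   -0.0825359  -0.08343344] 45.867173091112356
```

View pics/c2.png

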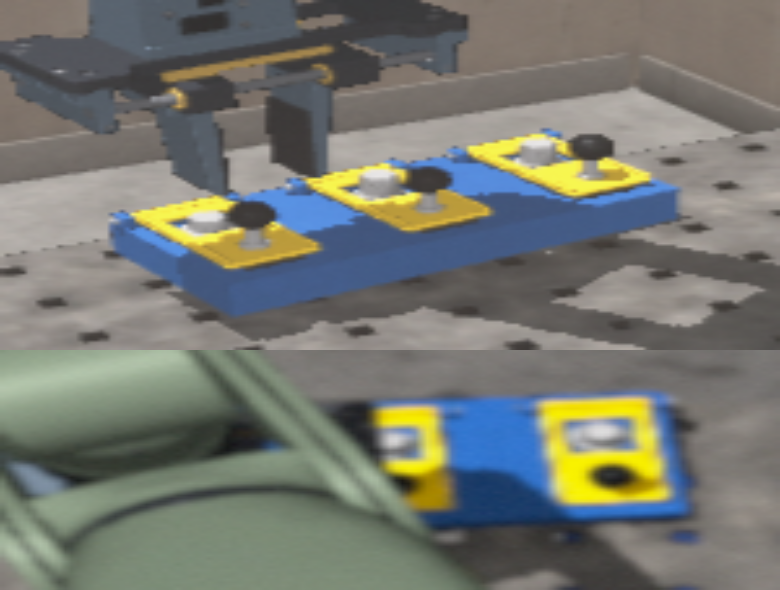

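Head 1 sits visibly lower than its neighbours, and the open fingers are above knob 1. Next I'll lower and close gently.

>>> send_rows([
  [0, 0, -0.012],
  [0.001, 0, -0.025],
  [0.001, 0, -0.038],
  [0.001, 0, -0.048],
  [0.001, 0, -0.05],
  [0.001, 0, -0.05],
  [0.001, 0, -0.05],
  [0.001, 0, -0.05],
], grip=[0.1, 0.1, 0.1, 0.1, 0.1, -1, -1, -1], yaw=[0, 0, 0, 0, 0, 0, 0, 0], grip_force=15)

```text
time_s: 7.55
ee_pos: [415.0, 192.0, 53.1]
ee_rot: [-180.0, -0.1, 5.5]
force: [0.0, -0.2, -0.1]
gripper_width: 33.0
gripper_force: 0.0
```

>>> send_rows([
  [0, 0, 0],
  [0, 0, 0],
  [0, 0, 0],
  [0, 0, 0],
], grip=[-1, -1, -1, -1], yaw=[0, 0, 0, 0])

```text
time_s: 7.88
ee_pos: [414.7, 192.3, 52.9]
ee_rot: [-179.9, -0.1, 5.5]
force: [-0.1, 4.1, 0.8]
gripper_width: 20.4
gripper_force: 15.0
```

Knob gripped, at 20 mm width. Next I'll lift along the hinge arc to 30° first.

>>> send_rows([
  [0.0029, 0.0003, 0.006],
  [0.0062, 0.0006, 0.0117],
  [0.0101, 0.001, 0.0171],
  [0.0144, 0.0014, 0.0221],
  [0.0191, 0.0018, 0.0268],
  [0.0243, 0.0023, 0.031],
  [0.0243, 0.0023, 0.031],
  [0.0243, 0.0023, 0.031],
], grip=[-1, -1, -1, -1, -1, -1, -1, -1], yaw=[0, 0, 0, 0, 0, 0, 0, 0])

```text
time_s: 8.55
ee_pos: [438.6, 194.5, 84.0]
ee_rot: [-179.9, 0.0, 5.4]
force: [-1.8, 5.3, -0.5]
gripper_width: 20.9
gripper_force: 15.0
```

```bash
python3 - <<'E'
from workcell import env, eyes
import cv2
a=eyes.grab_frame("scene")["frame"][170:290,220:370]
cv2.imwrite("pics/c3.png",cv2.resize(a,(740,590))[:,:,::-1])
s=env.state();print(s["ee_pos"],s["force"],s["gripper_width"],s["gripper_force"])
E
```

```text
[438.33071686 194.48342902  83.83802022] [-2.14268542  6.66242386  0.57420077] 20.791118509943537 15.000018328428268
```

View pics/c3.png

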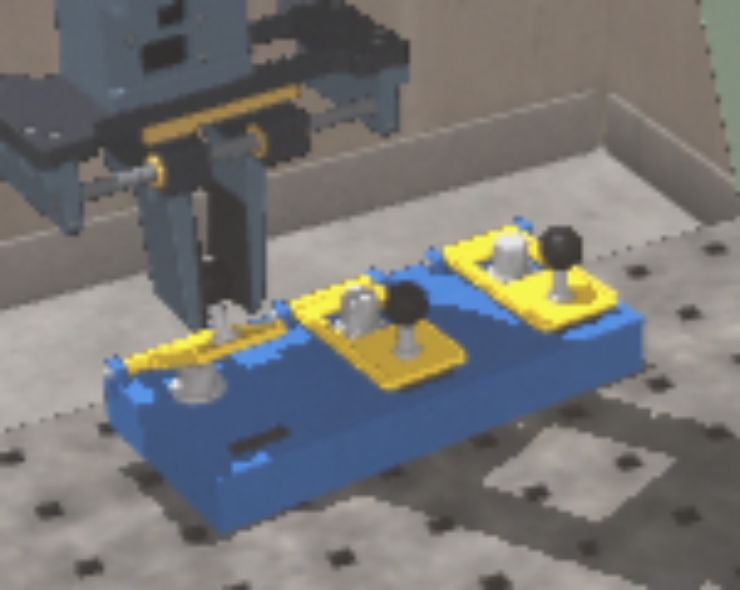

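Cap 1 is rising with the grip, and the other caps are shut. I'll continue to about 60°.

>>> send_rows([
  [0.0055, 0.0003, 0.0037],
  [0.0113, 0.0008, 0.007],
  [0.0172, 0.0014, 0.0097],
  [0.0235, 0.002, 0.0119],
  [0.0298, 0.0025, 0.0135],
  [0.0365, 0.0031, 0.0146],
  [0.0385, 0.0033, 0.0148],
  [0.0385, 0.0033, 0.0148],
], grip=[-1, -1, -1, -1, -1, -1, -1, -1], yaw=[0, 0, 0, 0, 0, 0, 0, 0])

```text
time_s: 9.27
ee_pos: [477.5, 198.2, 99.1]
ee_rot: [-179.9, -0.0, 5.4]
force: [-2.4, 6.2, 4.7]
gripper_width: 20.6
gripper_force: 15.0
```

>>> send_rows([
  [0, 0, 0],
  [0, 0, 0],
  [0, 0, 0],
  [0, 0, 0],
  [0, 0, 0],
  [0, 0, 0],
], grip=[-1, -1, -1, -1, -1, -1], yaw=[0, 0, 0, 0, 0, 0])

```text
time_s: 9.77
ee_pos: [476.8, 198.2, 99.0]
ee_rot: [-179.9, 0.0, 5.4]
force: [-1.7, 5.7, 2.5]
gripper_width: 20.6
gripper_force: 15.0
```

```bash
python3 - <<'E'
from workcell import env, eyes
import cv2
a=eyes.grab_frame("scene")["frame"][170:290,220:370]
cv2.imwrite("pics/c4.png",cv2.resize(a,(740,590))[:,:,::-1])
s=env.state();print(s["ee_pos"],s["force"],s["gripper_width"],s["gripper_force"])
E
```

```text
[476.7978362  198.14859596  98.97113667] [-2.46219163  5.39024343  2.6483946 ] 20.714197696997843 15.00026822090149
```

View pics/c4.png

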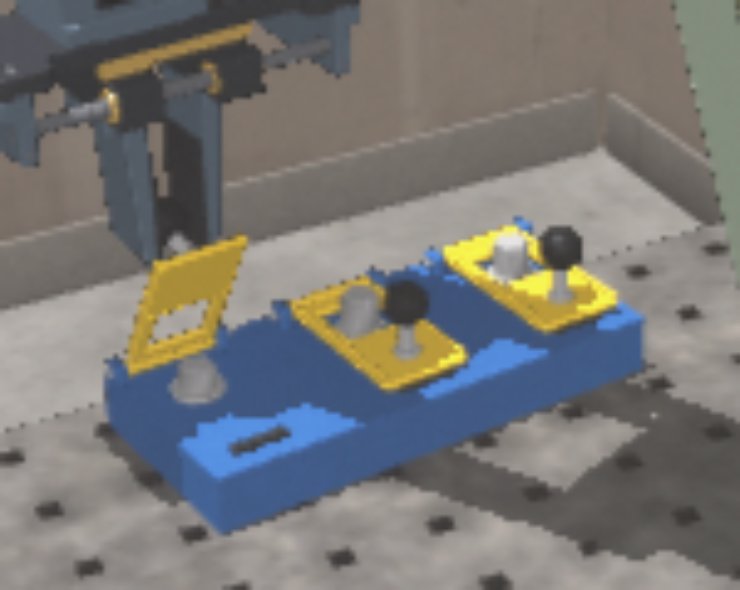

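Cap 1 stands at about 60°, with the knob still held at a steady 15 N. Bolt 1 is exposed and sunk, and caps 2 and 3 are shut. Handing in.

```bash
python3 -c "
from workcell import env
print(env.job_done())"
```

```text
the job is handed in; nothing more can be done
None
```

Bolt_1 was the loose one: I pushed it down to its stop and handed the job in with the gripper holding its cap open at about 60°; bolts 2 and 3 tested tight and their caps stayed shut.

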